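Fish dropped relays out of a component chest

ROBOT

A 6-joint arm with a two-finger parallel gripper is mounted at the origin on the work surface. World frame = base frame: x ahead of the robot, y to its left, z up, the work surface at z = 0. Lengths are in m, angles in rad, forces in N, time in s.
With the tool pointing down it reaches from about 0.25 to 0.725 m from the base axis. Payload 4 kg.
Tool frame: the origin (TCP) lies on the centre line of the jaws, within the pads' length; the fingertips stand 22 mm ahead of it and the grasp point (between the pads) lies 3 mm ahead of it; z points along the fingers, y is the line along which they close (so a half turn about z gives the same grasp; the last joint's range is limited). The gripper opens to 85 mm and grips with 20 to 120 N. Pads are 22 mm wide; open, the fingers measure 114 mm over their backs; the gripper's body (76 mm by 85 mm) begins 54 mm behind the grasp point. The pads swing forward as they close: fully open they stand 13 mm farther back than shut.
Start: joints at [-1.192, 0.241, 0.005, 1.335, 0, 1.571], TCP at [0.185, -0.465, 0.253] pointing down, gripper open.
Joint ranges: [-2.72, 2.72], [-1.05, 1.87], [-1.09, 1.28], [-1.99, 2.15], [-1.42, 1.44], [-3.14, 3.14]. Speed limits (rad/s): [2.79, 2.79, 3.14, 3.14, 3.14, 3.14].

INTERFACE

Orientations are given as a unit quaternion [x, y, z, w].
In Python, from workcell import bot gives the robot as it stands.
- The arm moves only by the shell command python3 -m inch 'ROWS'. ROWS is JSON, one flat list of numbers, 7 for each row, row after row: the shift along the world's x, y, z in mm, then the turn, a rotation vector about the world's x, y, z in rad, then the opening in per cent of the stroke, from 0 (shut) to 100 (fully open). A call has 1 to 8 rows; each row is the pose to reach, as a shift and turn from the pose commanded when the call began; what a row does not reach only later rows make up. A row lasts 1/12 s, in which the tool goes at most 41.7 mm and 7.16 degrees, less where a joint would pass 70% of its speed; a pose out of reach is approached as far as the arm can. A call with a gripper value outside its range is refused whole. The fingers move at their own pace and stop on an object; the grip force is fixed at half the most. Time passes only in rows, so rows that repeat a pose let the fingers close. It gives the time, the measured TCP pose, the force, the opening and the grip force at its end, in the units of the state.
- bot.get_obs(): the state, without advancing time (a new reading comes with each control period).
- bot.camera(name): name is "scene" or "top" or "wrist"; returns the picture (384x512x3 uint8, blue, green, red); there is no depth.
- bot.camera_info(name): a dict with "intrinsics" (3x3 intrinsics, pixels), "camera_from_world" (4x4, takes a point from world to camera coordinates); the wrist camera has in their place "hand_eye" (4x4, takes a point from camera to tool coordinates, whose origin is the TCP and whose axes are the flange's). Camera axes: x right, y down, z forward; pixel columns grow to the right and rows downward; lengths in m; the calibration is good to about 2 mm. The wrist camera is an equidistant fisheye: a pixel r from the principal point sees the ray r / f radians off the axis. A picture is of the moment at which its call begins: read the wrist's pose just before it. camera_info takes no time and is no camera call.
- bot.job_done(): hands the job in; it is judged then, once.
Trained networks look in the newest picture that a camera, given by its name, has taken for a name from the list of things; names that differ only in an ending like _2 or _b are one class to them, and where a whole thing is asked for, a point or a joint stands for the part that bears it (a point fixed in the world has none). Each returns a list of dicts, best first, with "confidence" (0 to 1); they miss things now and then, are a little off and sometimes report something else, mostly with a low value. They report only what shows in the picture. A call takes as long as a camera call. They do not tell look-alikes from the thing itself.
- bot.silhouettes(camera, target): "mask" (384x512 bool, what is visible of it) and "uv" ([column, row] in pixels, amid what is visible of it).
- bot.spot_point(camera, target): "uv" ([column, row] in pixels: a listed point, or the origin of a listed thing).
The state is a dict: "clock": time; "joint_pos": joint angles; "joint_vel": joint speeds; "tau": joint torques, N m; "eef_pos": TCP position; "tool_rot": TCP orientation; "ft_force": force on the tool from outside, world axes, zero at the start; "ft_torque": the same for the moment, N m; "grip_width": finger opening in m; "grasp_force": force on a finger pad.
Only numpy, scipy, OpenCV 4.12 (cv2) and the standard library are available. Lean on these libraries where they do the work, as an engineer would, in place of code of your own. Each camera call takes 0.05 s, during which the arm holds its last target. There are 200 camera calls.

TASK

Some relays have slipped down the narrow gap between the bins in the component chest. Take the parts pot off its stand by the handle and stand it upright on the bench close beside the stand, slide open the clear cover over the bins, draw the relays out of the gap with the hook pick, and put every relay in the pot. Leave both covers fully shut, the hook pick lying back in the two saddles of its rest with its bent end hanging at the same end as before, and the spool, dome and pliers where they are.

Things in the scene. Friction and masses are not known exactly. Their poses are not given: they have to be found in the camera images.
- chest: Component chest, fixed: open grey steel case 286 (x) x 416 (y) x 68 mm high, two clear covers sliding along y on a double track. Origin: centre of its underside, on the bench; x points away from the robot, y left. Inside x -135..135, y -200..200, floor 6 mm above the bench. x-side walls (with the tracks) 68 mm high, y-side walls 54 mm. Left half (y > 0) is under the left cover.
- cover_left (a joint): Travel of the left cover, m: 0 = shut, grows along the chest's -y, 0.172 = fully open (slid under the right cover), then uncovering chest y 28..200. Clear panel 266 x 206 x 4 mm on the lower track, underside 56 mm above the bench; 1.5 N of friction, stays where left. Open only one cover at a time.
- cover_right (a joint): Travel of the right cover, m: 0 = shut, grows along the chest's +y, 0.172 = fully open (slid over the left cover), then uncovering chest y -200..-28. Same panel on the upper track, underside 63 mm above the bench.
- pull_left (a point): Top centre of the left cover's pull, 90 mm above the bench, at chest (60, 186 mm) when shut: an upright aluminium bar 56 mm long (chest x), 12 mm thick (chest y), rising 30 mm from the cover. Moves with the cover.
- pull_right (a point): Top centre of the right cover's pull, 90 mm above the bench, at chest (60, -186 mm) when shut: bar 56 x 12 mm, rising 23 mm from the cover. Moves with the cover.
- bins: Fixed pair of grey bins 42 mm high on the chest floor, in its left or right half (chest y +103 or -103), turned as the chest. Origin on the chest floor, midway between them, at their front faces. They fill x 0..132 at y -90..-10 and 10..90 mm: one gap 20 mm wide along x at y = 0, closed at x = 135, open at x = 0 to a clear bay, x -135..0. The open cover bares y -75..75.
- relay0: Black PCB relay, 29 (x) x 12.7 (y) x 16 mm (z), 18 g; may be absent. Origin: centre of its underside, z towards the short look-only pins (4 mm) on top. All relays are alike. At the start they lie pins up in the gap, roughly lengthwise, one behind the other, centres 19 to 97 mm from its mouth.
- relay1: Black PCB relay, 29 (x) x 12.7 (y) x 16 mm (z), 18 g; may be absent. Origin: centre of its underside, z towards the short look-only pins (4 mm) on top. As relay0.
- relay2: Black PCB relay, 29 (x) x 12.7 (y) x 16 mm (z), 18 g; may be absent. Origin: centre of its underside, z towards the short look-only pins (4 mm) on top. As relay0.
- stand: Fixed steel stand: square plate 140 x 140 mm whose top is 80 mm above the bench, on four legs. Origin: centre of its foot on the bench. It is either left or right of the chest; the rest is on the other side.
- pot: Steel parts pot, 66 mm high, 90 mm outer diameter at the rim (wall 3 mm, floor 4 mm thick), 0.26 kg or so. Origin: centre of its underside; handle on its -x side. Starts on the stand.
- pot_handle (a point): Grip point of the pot's handle: 69 mm from the pot's axis on its -x side, 55 mm above its underside, in the middle of a level bar 48 mm long (along the pot's x, reaching 91 mm from the axis), 14 mm wide and 10 mm high. A strap runs down from the bar's outer end.
- rest: Rest for the hook pick, fixed: steel foot, two upright saddles 8 mm thick at x = -90 and -10 mm, seats 125 mm above the bench between flared cheeks 20 mm tall (17 mm apart at the seat, 33 mm at the top). Origin on the bench. The hook's handle lies along x over both saddles, its centre at x = -50 mm, 133 mm above the bench.
- hook: Hook pick, 0.12 kg: plain handle 120 mm long (x), 14 wide (y), 16 high (z); from its +x end a steel rod 6 mm thick runs on to x = 130 mm and is bent straight down, ending at z = -105 mm in a flat tip 10 wide (y), 3 thick (x), 18 mm long. Origin: centre of the handle. Starts on the rest, bent end beyond the rest's +x side, hanging down.
- hook_tip (a point): Lowest point of the hook's bent end: (130, 0, -105) mm in the hook.
- spool: White solder spool, 54 mm across, 36 mm high, bystander. Origin: centre of underside.
- dome: Black plastic dome, 58 mm across, 56 mm high, bystander. Origin: centre of underside.
- pliers: Small pliers lying flat, about 125 x 40 x 10 mm, bystander. Origin under the joint.
Mind the look-alikes: they are no part of the job. Leave any red or yellow look-alike of the pot alone. Of the things that look like the hook, the larger one is meant.

How it is judged:
By the outcome, as a careful person would: the job done as asked, in the order asked, and still so for the second after the job is handed in, with the robot touching nothing.
Of relay0, relay1, relay2 only 2 to 3 are there at a start; the rules pass over those that are not, and their reading is None.
At some moment in a run one of pot may be knocked a few centimetres aside while the robot is not near it.
It also fails if it takes over 208 s, if anything falls off the work surface, if the arm or the gripper's body presses on something with over 40 N, if the wrist force passes 120 N, or if a joint passes its speed limit or range.

## Working session

There is one attempt and no reset: what is moved stays moved. The work goes in short steps, Python scripts to look and compute and a shell command to move; the robot and the scene stay as the last step left them, time stands still between calls to the robot, and variables do not carry over. Pictures are saved under pics/ and viewed, at most 14 in all, crops included, and the job is handed in when it is done.

```bash
ls; mkdir -p pics; cat > h.py <<'E'
import numpy as np, cv2
from scipy.spatial.transform import Rotation as R
from workcell import bot
def cam(n):
    i=bot.camera_info(n); return np.array(i["intrinsics"]),np.array(i["camera_from_world"])
def ray(n,uv):
    if n=="wrist":
        i=bot.camera_info(n);K=np.array(i["intrinsics"]);H=np.array(i["hand_eye"]);o=bot.get_obs()
        d=np.array([(uv[0]-K[0,2])/K[0,0],(uv[1]-K[1,2])/K[1,1]]);r=np.hypot(*d)
        v=np.array([*(d/max(r,1e-9)*np.sin(r)),np.cos(r)]);Q=R.from_quat(o["tool_rot"]).as_matrix()
        return np.array(o["eef_pos"])+Q@H[:3,3],Q@H[:3,:3]@v
    K,T=cam(n);v=np.linalg.solve(K,[uv[0],uv[1],1]);return -T[:3,:3].T@T[:3,3],T[:3,:3].T@v
def at(n,uv,z):
    o,v=ray(n,uv);return o+v*(z-o[2])/v[2]
def proj(n,p):
    p=np.atleast_2d(p)
    if n=="wrist":
        i=bot.camera_info(n);K=np.array(i["intrinsics"]);H=np.array(i["hand_eye"]);o=bot.get_obs()
        Q=R.from_quat(o["tool_rot"]).as_matrix();c=((p-o["eef_pos"])@Q-H[:3,3])@H[:3,:3]
        r=np.hypot(c[:,0],c[:,1]);t=np.arctan2(r,c[:,2]);return c[:,:2]/r[:,None]*t[:,None]*[K[0,0],K[1,1]]+K[:2,2]
    K,T=cam(n);c=p@T[:3,:3].T+T[:3,3];q=c@K.T;return q[:,:2]/q[:,2:]
def tri(u,v):
    (a,d),(b,e)=ray("top",u),ray("scene",v);s=np.linalg.lstsq(np.c_[d,-e],b-a,rcond=None)[0]
    p,q=a+d*s[0],b+e*s[1];return (p+q)/2,np.linalg.norm(p-q)
def snap(n,f,crop=None,k=1):
    im=bot.camera(n)
    s=im if crop is None else im[crop[1]:crop[3],crop[0]:crop[2]]
    cv2.imwrite("pics/"+f,cv2.resize(s,None,fx=k,fy=k,interpolation=cv2.INTER_CUBIC));return im
E
python3 - <<'E'
from h import *
np.set_printoptions(precision=3,suppress=True)
a=snap("top","t0.png",None,1.5);b=snap("scene","s0.png",None,1.5)
for n in("top","scene"):
    print(n,ray(n,(256,192)),cam(n)[0][0,0])
    for t in ["chest","bins","pull_left","pull_right","relay0","stand","pot","pot_handle","rest","hook","hook_tip","spool","dome","pliers"]:
        print(t,[(np.round(d["uv"]).astype(int).tolist(),round(d["confidence"],2)) for d in bot.spot_point(n,t)][:5])
print(bot.get_obs())
E
```

```text
pics
top (array([ 0.321, -0.014,  1.422]), array([ 0.125, -0.007, -0.992])) 446.3132168138005
chest [([245, 163], 0.55)]
bins []
pull_left [([188, 135], 0.69)]
pull_right [([305, 147], 0.96)]
relay0 []
stand [([371, 179], 0.82)]
pot [([394, 280], 0.89), ([338, 94], 0.86), ([375, 173], 0.8)]
pot_handle [([379, 287], 0.81), ([344, 107], 0.66), ([382, 193], 0.62)]
rest [([126, 170], 0.85), ([110, 182], 0.62)]
hook [([307, 147], 0.64), ([112, 182], 0.59), ([120, 282], 0.51)]
hook_tip [([127, 144], 0.9), ([369, 179], 0.64), ([107, 253], 0.47)]
spool [([122, 223], 0.58), ([188, 137], 0.58)]
dome [([375, 136], 0.85), ([246, 166], 0.27)]
pliers [([128, 135], 0.74)]
scene (array([ 1.127, -0.952,  1.007]), array([-0.428,  0.66 , -0.618])) 413.6224093503645
chest [([276, 224], 0.64)]
bins [([255, 242], 0.44), ([317, 175], 0.41)]
pull_left [([320, 187], 0.8)]
pull_right [([260, 246], 0.9)]
relay0 []
stand [([192, 294], 0.84)]
pot [([289, 312], 0.88), ([104, 263], 0.85), ([194, 276], 0.71)]
pot_handle [([116, 239], 0.95), ([176, 251], 0.6), ([274, 290], 0.57), ([195, 294], 0.16)]
rest [([315, 171], 0.94)]
hook [([314, 138], 0.7), ([248, 143], 0.44)]
hook_tip [([334, 170], 0.74)]
spool [([284, 156], 0.44)]
dome []
pliers [([346, 182], 0.52), ([230, 321], 0.36)]
{'clock': 1.5, 'joint_pos': array([-1.192,  0.241,  0.005,  1.335, -0.   ,  1.571]), 'joint_vel': array([-0.001,  0.   , -0.001,  0.001, -0.   ,  0.   ]), 'tau': array([  0.002, -37.221,  25.269,   0.001,   0.   ,  -0.   ]), 'eef_pos': array([ 0.185, -0.465,  0.253]), 'tool_rot': array([ 0.982,  0.188, -0.   ,  0.   ]), 'ft_force': array([ 0.791, -0.11 , -0.079]), 'ft_torque': array([ 0.005, -0.014,  0.012]), 'grasp_force': 0.0, 'grip_width': 0.08523815779741115}
```

View pics/t0.png

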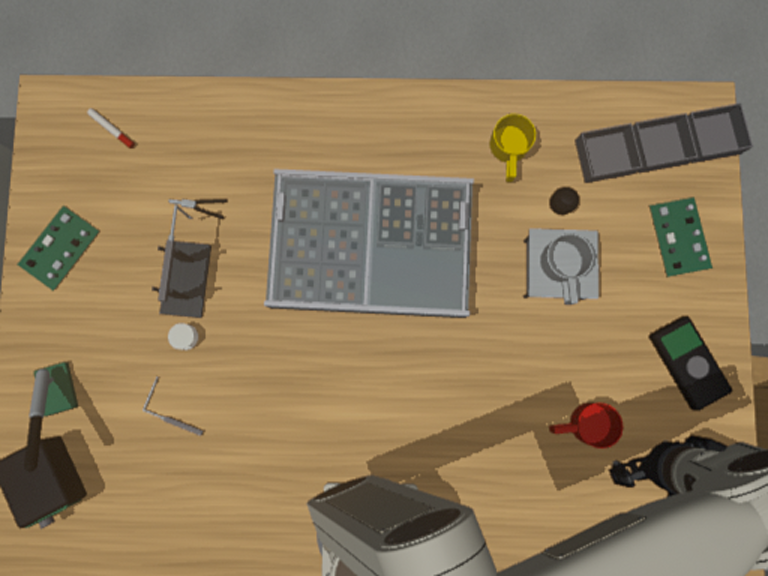

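View pics/s0.png

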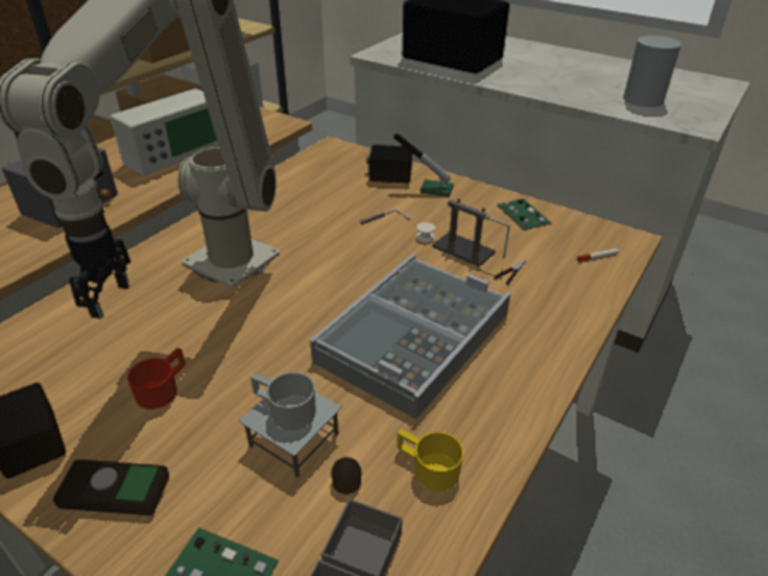

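The bins are under the right cover: dark bins with a gap at about (279,143) in the top view. The hook on the rest at (115,180) is the larger one; the small one lies flat at (115,275). The grey pot is on the stand at (378,172). The red pot at (398,283) and the yellow pot at (342,92) are decoys.

```bash
python3 - <<'E'
from h import *
np.set_printoptions(precision=4,suppress=True)
top=bot.camera("top");sc=bot.camera("scene")
cv2.imwrite("pics/c1.png",np.hstack([cv2.resize(top[130:230,330:420],None,fx=4,fy=4,interpolation=2),cv2.resize(top[120:220,90:180],None,fx=4,fy=4,interpolation=2)]))
def m(n,t,near,k=40):
    best=[d for d in bot.silhouettes(n,t) if np.hypot(*(np.array(d["uv"])-near))<k]
    return best[0]["mask"] if best else None
def cen(M): return np.argwhere(M).mean(0)[::-1]
ps={}
for t,nt,ns,z in [("pull_left",(188,135),(320,187),.085),("pull_right",(305,147),(260,246),.085),("pot_handle",(382,193),(176,251),.135)]:
    u=[d for d in bot.spot_point("top",t) if np.hypot(*(np.array(d["uv"])-nt))<12]; v=[d for d in bot.spot_point("scene",t) if np.hypot(*(np.array(d["uv"])-ns))<12]
    if u:print(t,"top@z",at("top",u[0]["uv"],.09 if 'pull' in t else z))
    if v:print(t,"sc@z",at("scene",v[0]["uv"],.09 if 'pull' in t else z))
    if u and v:print(t,"tri",tri(u[0]["uv"],v[0]["uv"]))
for t,nt,z in [("chest",(245,163),.06),("stand",(376,176),.08),("pot",(380,172),.14),("rest",(123,185),0),("hook",(115,180),.133)]:
    M=m("top",t,nt)
    if M is None: print(t,"none");continue
    c=np.argwhere(M)[:,::-1].astype(np.float32);r=cv2.minAreaRect(c);b=cv2.boxPoints(r)
    print(t,r,"\n",np.array([at("top",p,z)[:2] for p in b]))
    if t=="pot":
        d=cv2.distanceTransform(M.astype(np.uint8),2,5);q=np.unravel_index(d.argmax(),d.shape);print("pot body",q[::-1],d.max(),at("top",q[::-1],.11))
E
```

```text
pull_left top@z [0.6553 0.1909 0.09  ]
pull_left sc@z [0.651  0.1908 0.09  ]
pull_left tri (array([0.6533, 0.1896, 0.0922]), np.float64(0.003370840798759095))
pull_right top@z [ 0.6432 -0.1811  0.09  ]
pull_right sc@z [ 0.6521 -0.1885  0.09  ]
pull_right tri (array([ 0.6464, -0.1815,  0.0806]), np.float64(0.0023901337235384514))
pot_handle top@z [ 0.4815 -0.3785  0.135 ]
pot_handle sc@z [ 0.4895 -0.3885  0.135 ]
pot_handle tri (array([ 0.4824, -0.3817,  0.1249]), np.float64(0.0008929499589369616))
chest ((245.75506591796875, 161.75027465820312), (135.57469177246094, 93.66849517822266), 2.8912696838378906) 
 [[ 0.449   0.2224]
 [ 0.7451  0.2176]
 [ 0.7276 -0.2088]
 [ 0.4329 -0.1923]]
stand ((373.5, 175.5), (47.0, 49.0), 90.0) 
 [[ 0.6166 -0.3068]
 [ 0.6183 -0.4568]
 [ 0.4735 -0.4522]
 [ 0.4718 -0.3044]]
pot ((380.8476867675781, 176.87657165527344), (42.287811279296875, 35.18976974487305), 55.7131233215332) 
 [[ 0.5522 -0.3085]
 [ 0.612  -0.3947]
 [ 0.5095 -0.4608]
 [ 0.4508 -0.3752]]
pot body (np.int64(379), np.int64(171)) 14.990698 [ 0.5533 -0.3885  0.11  ]
rest ((119.78352355957031, 184.94522094726562), (35.40535354614258, 50.511985778808594), 7.4958577156066895) 
 [[0.4434 0.4782]
 [0.6067 0.466 ]
 [0.5928 0.3513]
 [0.43   0.3651]]
hook ((113.67787170410156, 169.06814575195312), (9.255470275878906, 61.80130386352539), 14.620874404907227) 
 [[0.4609 0.4266]
 [0.6395 0.3904]
 [0.6327 0.3635]
 [0.4544 0.4002]]
```

View pics/c1.png

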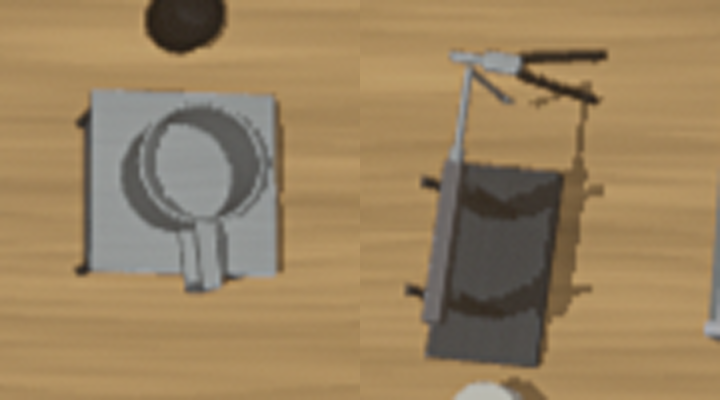

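```bash
python3 -m inch '[40,10,10,0,0,-0.05,100, 80,20,20,0,0,-0.1,100, 120,30,30,0,0,-0.15,100, 160,45,30,0,0,-0.2,100, 195,60,30,0,0,-0.25,100, 225,70,30,0,0,-0.3,100, 240,80,30,0,0,-0.38,100, 240,80,30,0,0,-0.38,100]'
python3 - <<'E'
from h import *
np.set_printoptions(precision=4,suppress=True)
snap("wrist","w1.png",None,1.5)
print(bot.camera_info("wrist"),bot.get_obs()["eef_pos"],bot.get_obs()["tool_rot"])
for t,z in [("pot_handle",.135),("pot",.08)]:
  for d in bot.spot_point("wrist",t):print(t,d["uv"],d["confidence"],at("wrist",d["uv"],z))
for d in bot.silhouettes("wrist","pot"):
    print(d["uv"],d["mask"].sum())
E
```

```text
clock: 2.82
eef_pos: [0.4283, -0.3823, 0.2827]
tool_rot: [1.0, 0.001, 0.0, -0.001]
ft_force: [0.1, -0.8, -0.1]
grip_width: 0.0856
grasp_force: 0.0
{'intrinsics': array([[297.3186,   0.    , 253.6022],
       [  0.    , 297.3186, 191.6642],
       [  0.    ,   0.    ,   1.    ]]), 'hand_eye': array([[ 0.0005, -0.9602, -0.2792,  0.0721],
       [ 1.    ,  0.0006, -0.0004,  0.0006],
       [ 0.0006, -0.2792,  0.9602, -0.1196],
       [ 0.    ,  0.    ,  0.    ,  1.    ]])} [ 0.4265 -0.3833  0.2828] [ 1.      0.0015 -0.0003 -0.0002]
pot_handle [256.8, 310.9] 0.95 [ 0.2792 -0.3884  0.135 ]
pot_handle [258.7, 126.2] 0.59 [ 0.4806 -0.3889  0.135 ]
pot [296.7, 284.4] 0.81 [ 0.2772 -0.4411  0.08  ]
pot [250.5, 61.1] 0.73 [ 0.5474 -0.3816  0.08  ]
[295.6, 297.1] 3521
[253.9, 56.4] 8895
```

View pics/w1.png

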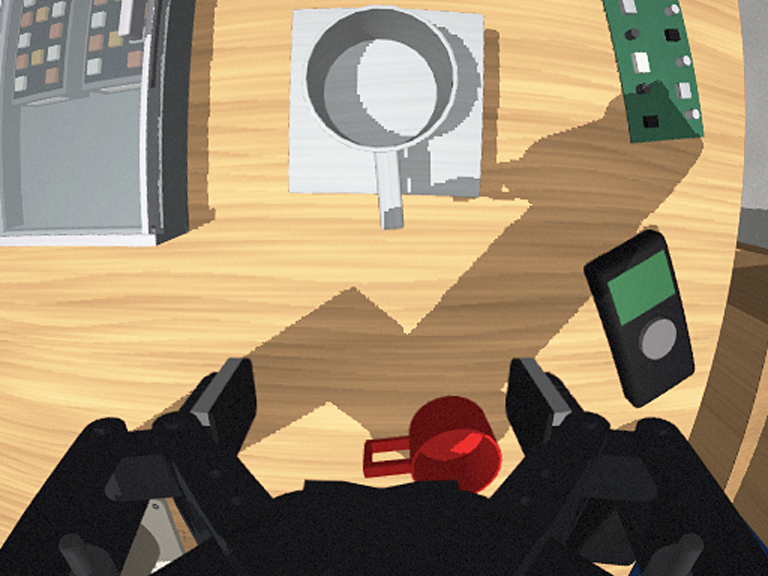

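```bash
python3 -m inch '[25,-3,0,0,0,0.05,60, 52,-5,0,0,0,0.1,60, 52,-5,-40,0,0,0.1,60, 52,-5,-80,0,0,0.1,60, 52,-5,-115,0,0,0.1,60, 52,-5,-135,0,0,0.1,60, 52,-5,-145,0,0,0.1,60, 52,-5,-145,0,0,0.1,60]'
python3 -m inch '[0,0,0,0,0,0,0, 0,0,0,0,0,0,0, 0,0,0,0,0,0,0, 0,0,0,0,0,0,0, 0,0,0,0,0,0,0, 0,0,0,0,0,0,0]'
python3 -m inch '[0,0,8,0,0,0,0, 0,0,18,0,0,0,0, 0,0,30,0,0,0,0, 0,0,30,0,0,0,0]'
```

```text
clock: 3.68
eef_pos: [0.4744, -0.3893, 0.1357]
tool_rot: [0.999, 0.049, -0.002, -0.002]
ft_force: [-0.1, 0.5, -0.1]
grip_width: 0.0514
grasp_force: 0.0
clock: 4.18
eef_pos: [0.4779, -0.3906, 0.1409]
tool_rot: [0.999, 0.049, 0.002, 0.002]
ft_force: [-0.6, -0.3, 6.5]
grip_width: 0.0127
grasp_force: 60.8
clock: 4.52
eef_pos: [0.4779, -0.3903, 0.1712]
tool_rot: [0.999, 0.049, 0.001, 0.001]
ft_force: [0.5, 0.5, -2.0]
grip_width: 0.0126
grasp_force: 59.7
```

```bash
python3 -m inch '[-20,8,0,0,0,0,0, -50,18,0,0,0,0,0, -80,30,0,0,0,0,0, -110,40,0,0,0,0,0, -135,50,0,0,0,0,0, -144,53,0,0,0,0,0, -144,53,0,0,0,0,0]'
python3 -m inch '[0,0,-25,0,0,0,0, 0,0,-50,0,0,0,0, 0,0,-75,0,0,0,0, 0,0,-92,0,0,0,0, 0,0,-101,0,0,0,0, 0,0,-106,0,0,0,0, 0,0,-109,0,0,0,0, 0,0,-109,0,0,0,0]'
```

```text
clock: 5.1
eef_pos: [0.3305, -0.3353, 0.1682]
tool_rot: [0.999, 0.049, -0.001, -0.001]
ft_force: [0.1, 0.1, -2.8]
grip_width: 0.0128
grasp_force: 59.7
clock: 5.77
eef_pos: [0.3335, -0.3368, 0.061]
tool_rot: [0.999, 0.05, 0.0, 0.0]
ft_force: [-2.6, 2.5, 4.0]
grip_width: 0.0128
grasp_force: 60.4
```

```bash
python3 -m inch '[0,0,0,0,0,0,40, 0,0,0,0,0,0,40, 0,0,0,0,0,0,40, 0,0,30,0,0,0,40, 0,0,70,0,0,0,40, 0,0,110,0,0,0,40, 0,0,150,0,0,0,40, 0,0,190,0,0,0,40]'
python3 -m inch '[35,22,0,0,0,-0.02,40, 70,44,0,0,0,-0.04,40, 105,66,0,0,0,-0.06,40, 140,88,0,0,0,-0.08,40, 175,110,0,0,0,-0.1,40, 205,130,0,0,0,-0.12,40, 235,150,0,0,0,-0.135,40, 235,150,0,0,0,-0.135,40]'
python3 - <<'E'
from h import *
np.set_printoptions(precision=4,suppress=True)
bot.get_obs();snap("wrist","w2.png",None,1.5)
print(bot.get_obs()["eef_pos"],bot.get_obs()["tool_rot"])
for t,z in [("pull_right",.09),("pull_left",.09),("relay0",.022),("bins",.006)]:
  for d in bot.spot_point("wrist",t):print(t,d["uv"],d["confidence"],at("wrist",d["uv"],z))
for d in bot.silhouettes("wrist","pull_right"):
    c=np.argwhere(d["mask"])[:,::-1].astype(np.float32);print(d["confidence"],np.array([at("wrist",p,.09)[:2] for p in cv2.boxPoints(cv2.minAreaRect(c))]))
bot.camera("top")
for t in ["pot"]:
  for d in bot.spot_point("top",t):print(t,d["uv"],d["confidence"],at("top",d["uv"],0))
E
```

```text
clock: 6.43
eef_pos: [0.3331, -0.3366, 0.2518]
tool_rot: [0.999, 0.049, 0.001, 0.0]
ft_force: [0.9, -0.5, 0.0]
grip_width: 0.0341
grasp_force: 0.0
clock: 7.1
eef_pos: [0.5731, -0.1824, 0.2484]
tool_rot: [1.0, -0.015, 0.002, -0.001]
ft_force: [-1.0, 0.2, 0.4]
grip_width: 0.0339
grasp_force: 0.0
[ 0.5706 -0.1842  0.2485] [ 0.9999 -0.0156  0.0003 -0.0002]
pull_right [250.5, 108.7] 0.62 [ 0.6401 -0.1853  0.09  ]
bins [250.8, 110.9] 0.46 [ 0.6352 -0.1868  0.006 ]
0.73 [[ 0.7291 -0.013 ]
 [ 0.7033 -0.2035]
 [ 0.4571 -0.1964]
 [ 0.4504  0.0378]]
pot [394.4, 285.2] 0.94 [ 0.2118 -0.4587  0.    ]
pot [337.6, 95.9] 0.69 [ 0.8228 -0.2899  0.    ]
pot [354.7, 222.4] 0.65 [ 0.4061 -0.3385  0.    ]
```

View pics/w2.png

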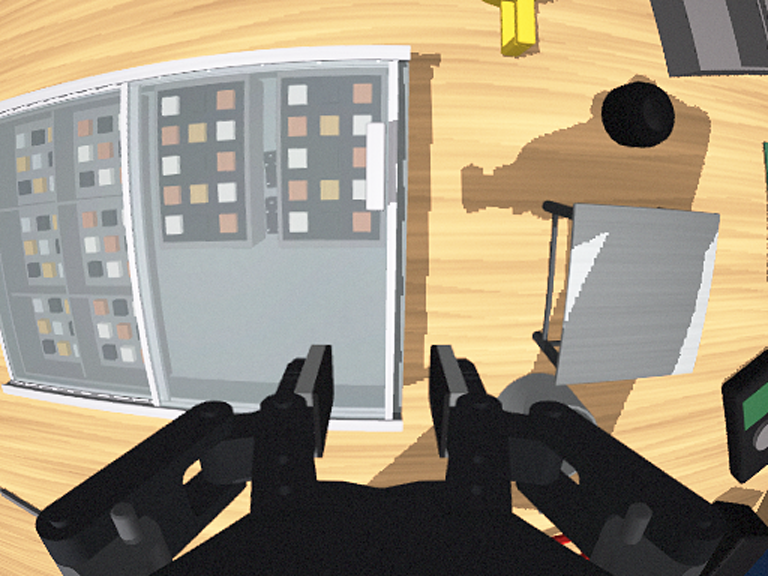

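```bash
python3 -m inch '[35,0,0,0,0,0,40, 70,0,-20,0,0,0,40, 70,0,-60,0,0,0,40, 70,0,-100,0,0,0,40, 70,0,-135,0,0,0,40, 70,0,-150,0,0,0,40, 70,0,-155,0,0,0,40, 70,0,-155,0,0,0,40]'
python3 -m inch '[0,0,0,0,0,0,0, 0,0,0,0,0,0,0, 0,0,0,0,0,0,0, 0,0,0,0,0,0,0]'
python3 -m inch '[0,10,0,0,0,0,0, 1,30,0,0,0,0,0, 2,55,0,0,0,0,0, 3,80,0,0,0,0,0, 4,105,0,0,0,0,0, 5,130,0,0,0,0,0, 6,152,0,0,0,0,0, 6,165,0,0,0,0,0]'
python3 -m inch '[0,5,0,0,0,0,0, 0,8,0,0,0,0,0, 0,8,0,0,0,0,0]'
```

```text
clock: 8.17
eef_pos: [0.6365, -0.187, 0.0928]
tool_rot: [1.0, -0.019, -0.002, -0.0]
ft_force: [1.0, -0.5, -0.5]
grip_width: 0.0341
grasp_force: 0.0
clock: 8.5
eef_pos: [0.6386, -0.181, 0.0962]
tool_rot: [1.0, -0.016, 0.001, -0.005]
ft_force: [-0.6, 14.3, -1.1]
grip_width: 0.0102
grasp_force: 60.0
clock: 9.17
eef_pos: [0.6447, -0.021, 0.0962]
tool_rot: [1.0, -0.016, 0.002, 0.0]
ft_force: [1.2, -1.8, -1.9]
grip_width: 0.0104
grasp_force: 60.1
clock: 9.42
eef_pos: [0.6449, -0.0182, 0.0962]
tool_rot: [1.0, -0.015, 0.002, -0.002]
ft_force: [-1.6, 1.6, 3.7]
grip_width: 0.0107
grasp_force: 61.0
```

```bash
python3 -m inch '[0,4,0,0,0,0,0, 0,8,0,0,0,0,0, 0,8,0,0,0,0,0, 0,8,0,0,0,0,0]'
```

```text
clock: 9.75
eef_pos: [0.645, -0.0146, 0.0962]
tool_rot: [1.0, -0.012, 0.002, -0.003]
ft_force: [-0.3, -0.3, 5.5]
grip_width: 0.0105
grasp_force: 61.4
```

```bash
python3 -m inch '[0,0,0,0,0,0,40, 0,0,0,0,0,0,40, 0,0,15,0,0,0,40, 0,0,45,0,0,0,40, -20,-20,80,0,0,0,40, -50,-50,110,0,0,0,40, -75,-80,130,0,0,0,40, -75,-80,130,0,0,0,40]'
python3 - <<'E'
from h import *
np.set_printoptions(precision=4,suppress=True)
bot.get_obs();snap("wrist","w3.png",None,1.5)
print(bot.get_obs()["eef_pos"],bot.get_obs()["tool_rot"])
for t,z in [("pull_right",.09),("pull_left",.09),("relay0",.022),("bins",.006)]:
  for d in bot.spot_point("wrist",t):print(t,d["uv"],d["confidence"],at("wrist",d["uv"],z))
for d in bot.silhouettes("wrist","relay0"):
    c=np.argwhere(d["mask"])[:,::-1].astype(np.float32);print(d["confidence"],d["uv"],np.array([at("wrist",p,.022)[:2] for p in cv2.boxPoints(cv2.minAreaRect(c))]))
E
```

```text
clock: 10.42
eef_pos: [0.5674, -0.0963, 0.2279]
tool_rot: [1.0, -0.012, 0.002, -0.002]
ft_force: [0.5, 0.4, -0.4]
grip_width: 0.0343
grasp_force: 0.0
[ 0.5672 -0.0972  0.2284] [ 0.9999 -0.0133  0.0021 -0.0019]
pull_right [160.4, 102.0] 0.82 [ 0.6504 -0.0154  0.09  ]
pull_left [2.9, 122.6] 0.74 [0.6543 0.1865 0.09  ]
relay0 [253.4, 104.2] 0.85 [ 0.6446 -0.094   0.022 ]
relay0 [254.0, 135.4] 0.75 [ 0.6107 -0.0939  0.022 ]
bins [251.4, 153.8] 0.69 [ 0.5879 -0.0897  0.006 ]
0.65 [252.6, 135.2] [[ 0.6228 -0.0867]
 [ 0.6226 -0.1017]
 [ 0.5942 -0.1012]
 [ 0.5945 -0.086 ]]
0.58 [255.0, 101.5] [[ 0.6595 -0.0875]
 [ 0.6592 -0.1013]
 [ 0.6301 -0.1007]
 [ 0.6304 -0.0869]]
```

View pics/w3.png

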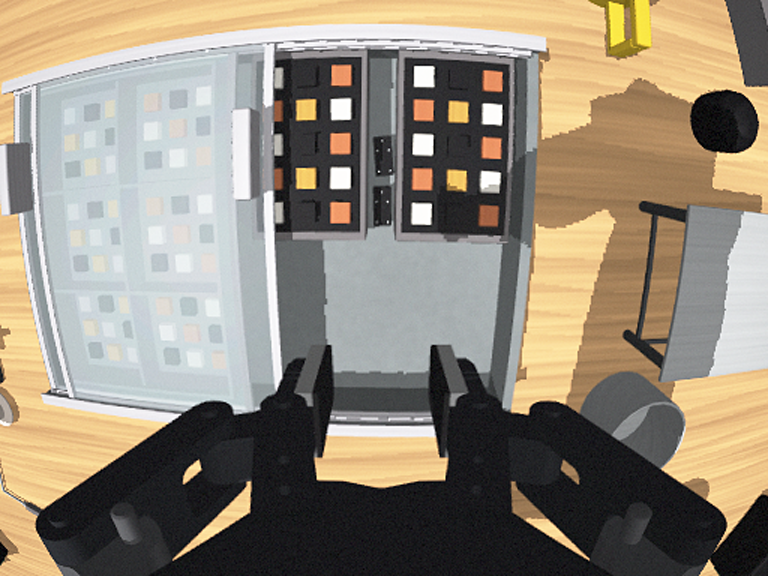

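Two relays show in the gap, at about (254,104) and (253,135). The third is absent. The right cover is fully open. Next is the hook.

```bash
python3 - <<'E'
from h import *
np.set_printoptions(precision=4,suppress=True)
for n,p in [("L near",(367,237)),("R near",(397,239)),("L far",(369,60)),("R far",(399,60))]: print(n,at("wrist",np.array(p)/1.5,.048))
for p in [(113.75,160),(108.75,200),(116.75,137)]: print(at("top",p,.141))
E
```

```text
L near [ 0.5903 -0.0832  0.048 ]
R near [ 0.5885 -0.1033  0.048 ]
L far [ 0.7087 -0.0873  0.048 ]
R far [ 0.7083 -0.1067  0.048 ]
[0.5716 0.394  0.141 ]
[0.4539 0.4023 0.141 ]
[0.6405 0.3888 0.141 ]
```

```bash
python3 -m inch '[-8,38,5,0,0,0,40, -16,76,15,0,0,0,40, -24,114,25,0,0,0,40, -32,152,30,0,0,0,40, -40,190,30,0,0,0,40, -48,228,30,0,0,0,40, -56,266,30,0,0,0,40, -64,300,30,0,0,0,40]'
python3 -m inch '[-8,38,0,0,0,-0.02,40, -16,76,0,0,0,-0.04,40, -24,114,0,0,0,-0.04,40, -32,152,0,0,0,-0.04,40, -35,180,0,0,0,-0.04,40, -35,195,0,0,0,-0.04,40, -35,195,0,0,0,-0.04,40]'
python3 - <<'E'
from h import *
np.set_printoptions(precision=4,suppress=True)
bot.get_obs();snap("wrist","w4.png",None,1.5)
print(bot.get_obs()["eef_pos"],bot.get_obs()["tool_rot"])
for t,z in [("hook",.133),("hook_tip",.028)]:
  for d in bot.spot_point("wrist",t):print(t,d["uv"],d["confidence"],at("wrist",d["uv"],z))
E
```

```text
clock: 11.38
eef_pos: [0.5228, 0.029, 0.2532]
tool_rot: [1.0, 0.018, -0.002, -0.019]
ft_force: [0.4, -0.8, -0.1]
grip_width: 0.0339
grasp_force: 0.0
clock: 11.97
eef_pos: [0.5011, 0.047, 0.2542]
tool_rot: [0.999, 0.027, -0.002, -0.036]
ft_force: [0.3, -0.2, -0.3]
grip_width: 0.0338
grasp_force: 0.0
[0.501  0.047  0.2542] [ 0.999   0.0273 -0.0019 -0.0356]
hook [78.0, 307.5] 0.48 [0.3336 0.2684 0.133 ]
hook_tip [39.9, 64.0] 0.61 [0.6426 0.3856 0.028 ]
hook_tip [45.9, 257.8] 0.51 [0.3241 0.4161 0.028 ]
```

View pics/w4.png

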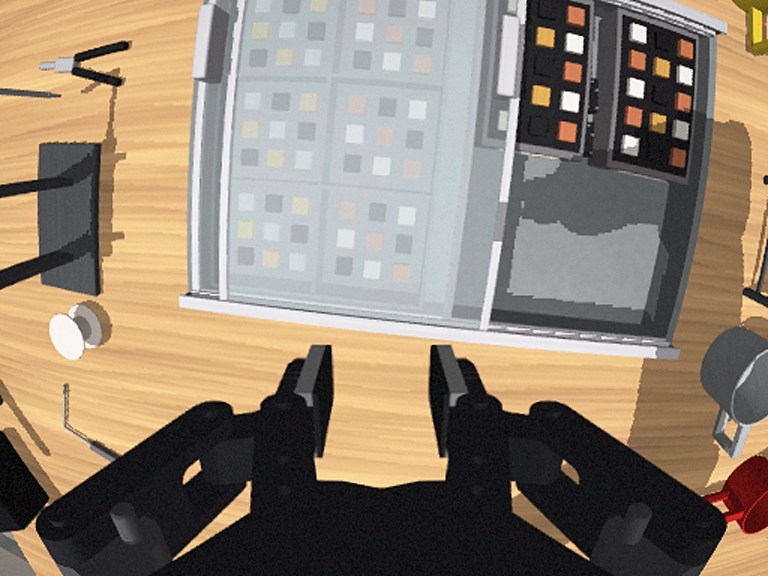

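```bash
python3 - <<'E'
from h import *
np.set_printoptions(precision=4,suppress=True)
o=bot.get_obs();print(o["joint_pos"],o["joint_vel"],R.from_quat(o["tool_rot"]).as_euler("zyx"))
E
```

```text
[0.0539 0.248  0.015  1.3395 0.0712 3.1406] [-0.0023  0.004   0.0032 -0.0004 -0.     -0.0011] [-0.0546 -0.0055 -3.0706]
```

```bash
python3 -m inch '[0,0,0,0,0,0.12,40, 0,0,0,0,0,0.24,40, 0,0,0,0,0,0.36,40, 0,0,0,0,0,0.48,40, 0,0,0,0,0,0.6,40, 0,0,0,0,0,0.72,40, 0,0,0,0,0,0.84,40, 0,0,0,0,0,0.96,40]'
```

```text
clock: 12.78
eef_pos: [0.5014, 0.0471, 0.254]
tool_rot: [0.872, 0.488, -0.018, -0.031]
ft_force: [0.1, 0.8, 0.5]
grip_width: 0.0341
grasp_force: 0.0
```

```bash
cat >> h.py <<'E'
def turn(yaw):
    "rotation vector (world) from the present tool rotation to tool-down with tool x at yaw"
    q=R.from_quat(bot.get_obs()["tool_rot"]); return (R.from_quat([np.cos(yaw/2),np.sin(yaw/2),0,0])*q.inv()).as_rotvec()
def yaw():
    x=R.from_quat(bot.get_obs()["tool_rot"]).as_matrix()[:,0];return np.arctan2(x[1],x[0])
E
python3 -c "
from h import *
print(yaw(),turn(1.0))"
```

```text
1.020877679614277 [-0.03630276 -0.06135476 -0.02080258]
```

```bash
python3 -m inch '[0,0,0,-0.036,-0.061,0,40]'
python3 -m inch '[4,20,0,0,0,0.12,40, 8,42,0,0,0,0.24,40, 12,64,0,0,0,0.36,40, 16,86,0,0,0,0.48,40, 20,108,0,0,0,0.6,40, 24,132,0,0,0,0.72,40, 28,156,0,0,0,0.84,40, 32,180,0,0,0,0.96,40]'
python3 -m inch '[4,20,0,0,0,0.12,40, 8,42,0,0,0,0.24,40, 12,64,0,0,0,0.36,40, 16,86,0,0,0,0.48,40, 20,108,0,0,0,0.6,40, 24,132,0,0,0,0.72,40, 28,156,0,0,0,0.84,40, 32,171,0,0,0,0.96,40]'
python3 -m inch '[0,0,0,0,0,0.12,40, 0,0,0,0,0,0.12,40, 0,0,0,0,0,0.12,40]'
python3 - <<'E'
from h import *
np.set_printoptions(precision=4,suppress=True)
bot.get_obs();snap("wrist","w5.png",None,1.5)
print(bot.get_obs()["eef_pos"],yaw(),turn(yaw()))
for t,z in [("hook",.133),("hook_tip",.028)]:
  for d in bot.spot_point("wrist",t):print(t,d["uv"],d["confidence"],at("wrist",d["uv"],z))
E
```

```text
clock: 12.87
eef_pos: [0.5029, 0.0464, 0.2529]
tool_rot: [0.873, 0.487, -0.001, 0.0]
ft_force: [1.8, 0.6, -0.8]
grip_width: 0.0342
grasp_force: 0.0
clock: 13.53
eef_pos: [0.5334, 0.2284, 0.254]
tool_rot: [0.548, 0.836, -0.0, 0.0]
ft_force: [-0.4, 0.5, 0.7]
grip_width: 0.034
grasp_force: 0.0
clock: 14.2
eef_pos: [0.565, 0.4006, 0.2534]
tool_rot: [0.099, 0.995, -0.0, -0.0]
ft_force: [-0.3, -0.4, 0.0]
grip_width: 0.034
grasp_force: 0.0
clock: 14.45
eef_pos: [0.5652, 0.3983, 0.2535]
tool_rot: [0.045, 0.999, -0.001, -0.0]
ft_force: [-0.2, -0.1, 0.5]
grip_width: 0.034
grasp_force: 0.0
[0.5652 0.3979 0.2538] 3.0518064002600895 [ 0.0009 -0.0002 -0.    ]
hook [256.6, 133.1] 0.77 [0.5168 0.404  0.133 ]
hook_tip [256.9, 229.1] 0.85 [0.6455 0.3943 0.028 ]
```

View pics/w5.png

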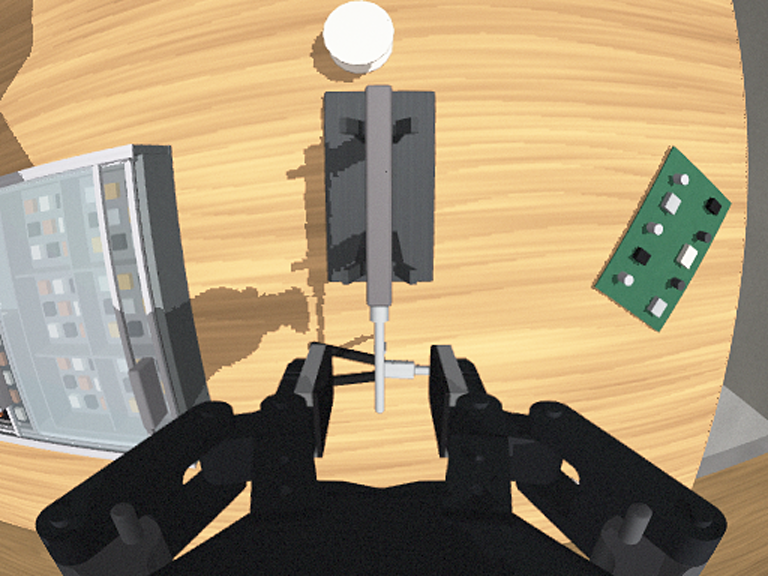

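```bash
python3 -m inch '[-25,3,0,0,0,0.01,40, -49,5,0,0,0,0.015,40, -49,5,-35,0,0,0.015,40, -49,5,-70,0,0,0.015,40, -49,5,-98,0,0,0.015,40, -49,5,-112,0,0,0.015,40, -49,5,-118,0,0,0.015,40, -49,5,-118,0,0,0.015,40]'
python3 -m inch '[0,0,0,0,0,0,0, 0,0,0,0,0,0,0, 0,0,0,0,0,0,0, 0,0,0,0,0,0,0, 0,0,0,0,0,0,0]'
python3 -c "
from h import *
print(bot.get_obs()['eef_pos'],yaw(),bot.get_obs()['ft_torque'])"
```

```text
clock: 15.27
eef_pos: [0.5155, 0.402, 0.1346]
tool_rot: [0.037, 0.999, -0.001, -0.001]
ft_force: [-0.5, -0.2, 0.5]
grip_width: 0.0342
grasp_force: 0.0
clock: 15.68
eef_pos: [0.5173, 0.4035, 0.1382]
tool_rot: [0.036, 0.999, 0.001, 0.002]
ft_force: [-0.0, -1.5, 5.7]
grip_width: 0.0129
grasp_force: 59.9
[0.51726588 0.40345634 0.13815445] 3.0693753904778833 [-0.46552292 -0.0249551  -0.04223966]
```

```bash
python3 -m inch '[0,0,15,0,0,0,0, 0,0,35,0,0,0,0, 0,0,60,0,0,0,0, 0,0,85,0,0,0,0, 0,0,95,0,0,0,0, 3,-15,95,0,0,0.005,0, 6,-40,95,0,0,0.01,0, 9,-75,95,0,0,0.015,0]'
python3 -m inch '[3,-38,0,0,0,0.005,0, 6,-76,0,0,0,0.01,0, 9,-114,0,0,0,0.015,0, 12,-152,0,0,0,0.02,0, 15,-190,0,0,0,0.024,0, 18,-228,0,0,0,0.024,0, 21,-266,0,0,0,0.024,0, 24,-300,0,0,0,0.024,0]'
python3 -m inch '[3,-35,0,0,0,0,0, 6,-70,0,0,0,0,0, 9,-100,0,0,0,0,0, 11,-115,0,0,0,0,0, 11,-120,0,0,0,0,0, 11,-120,0,0,0,0,0]'
python3 - <<'E'
from h import *
np.set_printoptions(precision=4,suppress=True)
bot.get_obs();snap("wrist","w6.png",None,1.5);bot.camera("top");bot.camera("scene")
o=bot.get_obs();print(o["eef_pos"],yaw(),turn(yaw()),o["ft_force"],o["ft_torque"])
z=o["eef_pos"][2]-.005-.105
T={}
for n in("top","scene","wrist"):
  for d in bot.spot_point(n,"hook_tip"):print(n,d["uv"],d["confidence"],at(n,d["uv"],z))
for d in bot.spot_point("top","relay0"):print("rel",d["uv"],d["confidence"],at("top",d["uv"],.02))
E
```

```text
clock: 16.35
eef_pos: [0.5248, 0.3297, 0.2301]
tool_rot: [0.026, 1.0, 0.0, 0.0]
ft_force: [0.7, 0.5, -0.9]
grip_width: 0.0127
grasp_force: 59.1
clock: 17.02
eef_pos: [0.5487, 0.0261, 0.2305]
tool_rot: [0.016, 1.0, -0.0, -0.0]
ft_force: [-0.0, 0.6, -1.5]
grip_width: 0.0129
grasp_force: 59.1
clock: 17.52
eef_pos: [0.5599, -0.0928, 0.2303]
tool_rot: [0.017, 1.0, 0.0, -0.0]
ft_force: [0.5, 0.6, -1.3]
grip_width: 0.0134
grasp_force: 59.1
[ 0.56   -0.0905  0.2308] 3.1104364979027763 [-0.0003 -0.0004  0.    ] [-0.2002 -0.3511 -1.8765] [ 0.0261  0.0189 -0.0202]
top [108.3, 255.8] 0.62 [0.2941 0.4014 0.1208]
scene [283.9, 225.1] 0.74 [ 0.6783 -0.0978  0.1208]
wrist [48.1, 168.9] 0.21 [ 0.5293 -0.2833  0.1208]
```

View pics/w6.png

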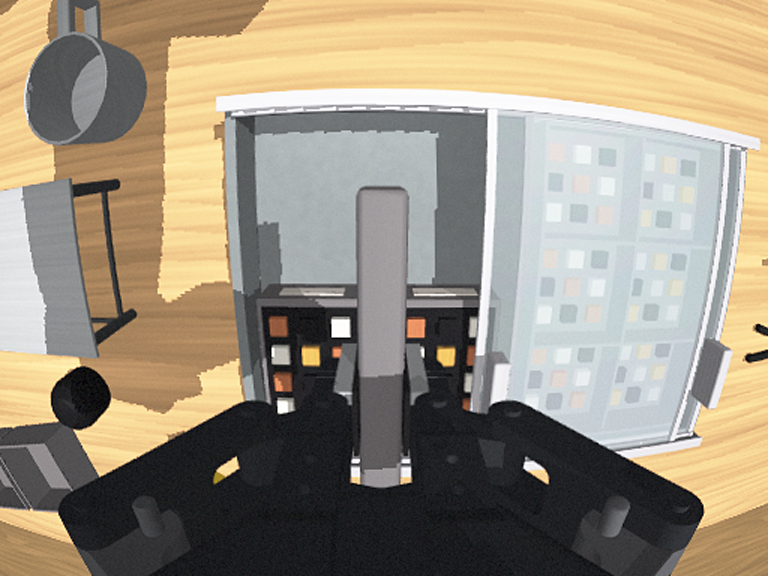

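```bash
python3 -m inch '[0,-1,-15,0,0,0,0, 0,-1,-35,0,0,0,0, 0,-1,-52,0,0,0,0, 0,-1,-62,0,0,0,0, 0,-1,-64,0,0,0,0, 0,-1,-64,0,0,0,0]'
python3 - <<'E'
from h import *
np.set_printoptions(precision=4,suppress=True)
snap("scene","s6.png",(220,180,340,280),6)
o=bot.get_obs();print(o["eef_pos"],yaw(),o["ft_force"],o["ft_torque"])
p=o["eef_pos"]+[.1289,-.0042,-.110];print(p,proj("scene",p))
print(proj("scene",np.array([[.589,-.0833,.048],[.589,-.1033,.048],[.7085,-.0873,.048],[.7085,-.1067,.048]])))
for d in bot.spot_point("scene","hook_tip"):print(d["uv"],d["confidence"],at("scene",d["uv"],p[2]))
E
```

```text
clock: 18.37
eef_pos: [0.5598, -0.0923, 0.1666]
tool_rot: [0.016, 1.0, -0.0, -0.001]
ft_force: [-0.1, 0.5, -0.8]
grip_width: 0.0128
grasp_force: 59.1
[ 0.5605 -0.0926  0.1675] 3.109486758853711 [-0.027   0.5343 -0.7944] [ 0.0287  0.02   -0.0657]
[ 0.6894 -0.0968  0.0575] [[286.0397 240.6073]]
[[262.1452 228.5533]
 [258.9172 231.9695]
 [292.442  243.2951]
 [289.4801 246.8816]]
[285.5, 237.5] 0.52 [ 0.6807 -0.0854  0.0575]
```

View pics/s6.png

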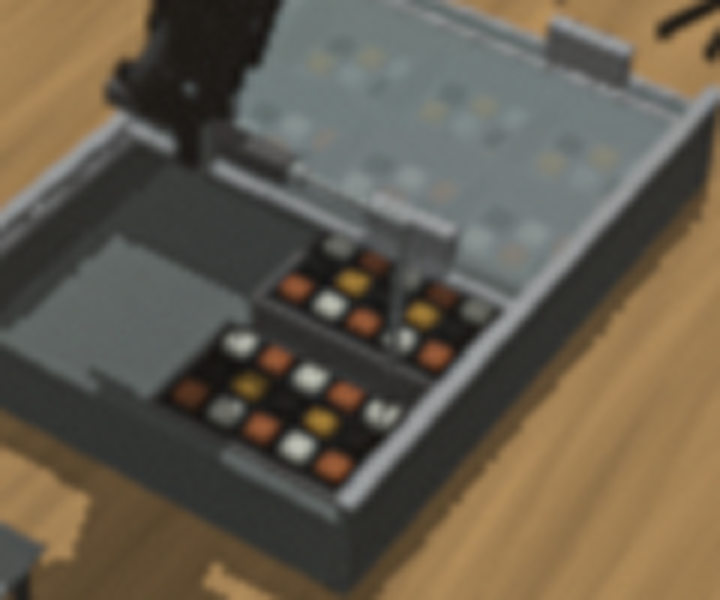

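```bash
python3 - <<'E'
from h import *
np.set_printoptions(precision=4,suppress=True)
t=snap("top","t7.png",(200,100,330,200),6);bot.camera("scene")
for n in("scene","top"):
  for d in bot.silhouettes(n,"hook"):
    c=np.argwhere(d["mask"]);print(n,d["confidence"],len(c),c.min(0),c.max(0),c[c[:,0]>=c[:,0].max()-2].tolist())
p=bot.get_obs()["eef_pos"]+[.1289,-.0042,-.110];print(proj("top",p),proj("top",p+[0,0,.105]))
E
```

```text
scene 0.69 108 [195 239] [236 286] [[234, 285], [234, 286], [235, 285], [235, 286], [236, 285], [236, 286]]
top 0.44 152 [268  95] [289 133] [[287, 125], [287, 126], [287, 127], [287, 128], [287, 129], [287, 130], [287, 131], [287, 132], [287, 133], [288, 129], [288, 130], [288, 131], [288, 132], [288, 133], [289, 132]]
[[280.189  129.8781]] [[282.4361 120.3874]]
```

View pics/t7.png

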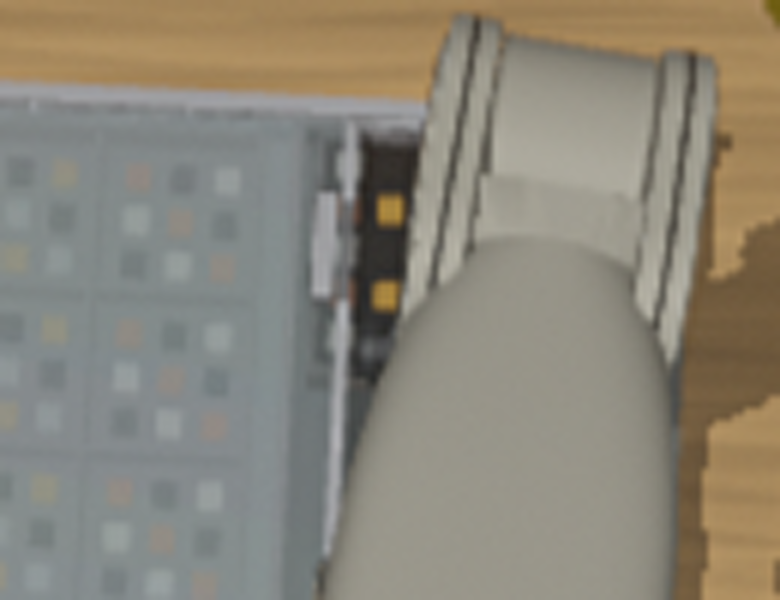

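```bash
python3 - <<'E'
from h import *
np.set_printoptions(precision=2,suppress=True)
im=bot.camera("scene")
M=bot.silhouettes("scene","hook")[0]["mask"]
for c in range(239,290,3):
    r=np.where(M[:,c])[0];print(c,(r.min(),r.max(),len(r)) if len(r) else None,end="; ")
o=bot.get_obs();e=o["eef_pos"];ax=np.array([.9995,-.033,0]);h=e+[0,0,-.005]
for n,p in [("tip",h+ax*.13+[0,0,-.105]),("tiptop",h+ax*.13+[0,0,-.087]),("bend",h+ax*.13),("rod0",h+ax*.06)]:print("\n",n,proj("scene",p)[0],end="")
print()
print(cv2.cvtColor(im,6)[225:246,280:292])
# check calibration: chest top corners & pulls
for d in bot.spot_point("scene","pull_right"):print("pr",d["uv"],d["confidence"])
print(proj("scene",[[.6475,-.0145,.09],[.6504,-.0154,.09]]))
E
```

```text
239 (np.int64(193), np.int64(198), 6); 242 (np.int64(195), np.int64(199), 5); 245 None; 248 None; 251 None; 254 None; 257 (np.int64(201), np.int64(205), 5); 260 (np.int64(201), np.int64(207), 7); 263 (np.int64(203), np.int64(209), 7); 266 (np.int64(204), np.int64(210), 7); 269 (np.int64(206), np.int64(210), 5); 272 (np.int64(209), np.int64(210), 2); 275 None; 278 None; 281 None; 284 (np.int64(214), np.int64(216), 3); 287 (np.int64(216), np.int64(235), 10); 
 tip [286.28 240.76]
 tiptop [286.57 236.76]
 bend [288.09 216.44]
 rod0 [269.2  207.84]
[[ 59  46  42  37  33  50  67  81  95  94  84  83]
 [102  65  37  27  32  55  69  78  94  91  66  58]
 [ 98  61  34  26  31  49  66  75  84  73  44  37]
 [ 70  43  30  29  30  46  62  62  60  43  30  38]
 [ 40  30  29  31  32  47  62  54  39  33  30  41]
 [ 31  26  26  26  32  47  62  54  52  68  65  53]
 [ 54  46  33  24  29  47  59  59  79 107 110  94]
 [ 92  81  60  38  32  51  61  68  97 117 122 114]
 [101  98  78  48  36  52  59  56  71  89 102  95]
 [ 87  90  68  44  49  60  67  76  65  61  67  61]
 [ 58  60  44  53  91  88  96 138 116  65  40  34]
 [ 39  33  30  67 116  97 102 155 133  74  36  40]
 [ 54  43  33  49  85  77  89 132 108  56  45  71]
 [ 70  65  54  46  53  61  68  84  62  42  63  91]
 [ 56  62  70  67  58  59  52  46  35  42  73  94]
 [ 46  50  56  62  67  62  55  45  33  37  54  73]
 [ 45  46  47  52  57  59  61  63  56  46  39  42]
 [ 46  46  45  44  45  48  52  60  70  67  54  42]
 [ 49  47  45  46  44  45  46  48  57  62  66  62]
 [ 57  52  50  47  46  45  47  45  46  46  53  73]
 [ 63  46  48  49  44  43  45  46  43  43  62 103]]
pr [287.5, 218.5] 0.79
[[288.03 214.37]
 [288.65 214.84]]
```

```bash
python3 -m inch '[0,0,-5,0,0,0,0, 0,0,-10,0,0,0,0, 0,0,-13,0,0,0,0, 0,0,-13,0,0,0,0]'
```

```text
clock: 19.15
eef_pos: [0.5593, -0.0927, 0.1527]
tool_rot: [0.016, 1.0, -0.0, -0.001]
ft_force: [0.6, 0.7, -1.6]
grip_width: 0.0128
grasp_force: 59.1
```

```bash
python3 -m inch '[0,0,-3,0,0,0,0, 0,0,-6,0,0,0,0, 0,0,-6,0,0,0,0]'
```

```text
clock: 19.4
eef_pos: [0.5598, -0.0927, 0.1473]
tool_rot: [0.016, 1.0, -0.0, -0.0]
ft_force: [0.0, -0.2, -1.2]
grip_width: 0.0132
grasp_force: 59.1
```

```bash
python3 -m inch '[0,0,-10,0,0,0,0, 0,0,-19,0,0,0,0, 0,0,-25,0,0,0,0, 0,0,-28,0,0,0,0, 0,0,-28,0,0,0,0]'
```

```text
clock: 19.82
eef_pos: [0.5592, -0.0927, 0.1186]
tool_rot: [0.016, 1.0, -0.0, -0.001]
ft_force: [-0.7, 0.5, -1.1]
grip_width: 0.013
grasp_force: 59.1
```

```bash
python3 -m inch '[-8,0,0,0,0,0,0, -18,1,0,0,0,0,0, -28,1,0,0,0,0,0, -38,1,0,0,0,0,0, -48,2,0,0,0,0,0, -58,2,0,0,0,0,0, -68,2,0,0,0,0,0, -76,2,0,0,0,0,0]'
python3 -m inch '[-8,0,0,0,0,0,0, -18,1,0,0,0,0,0, -28,1,0,0,0,0,0, -38,1,0,0,0,0,0, -48,2,0,0,0,0,0, -56,2,0,0,0,0,0, -64,2,0,0,0,0,0, -68,2,0,0,0,0,0]'
python3 - <<'E'
from h import *
np.set_printoptions(precision=4,suppress=True)
snap("wrist","w8.png",None,1.5);bot.camera("scene");print(bot.get_obs()["eef_pos"])
for n in("wrist","scene"):
  for d in bot.spot_point(n,"relay0"):print(n,d["uv"],d["confidence"],at(n,d["uv"],.006))
E
```

```text
clock: 20.48
eef_pos: [0.4834, -0.0908, 0.1207]
tool_rot: [0.016, 1.0, -0.0, 0.001]
ft_force: [0.2, -0.2, -1.0]
grip_width: 0.0128
grasp_force: 59.1
clock: 21.15
eef_pos: [0.4147, -0.0887, 0.1199]
tool_rot: [0.016, 1.0, -0.0, -0.0]
ft_force: [0.1, 0.5, -2.3]
grip_width: 0.0126
grasp_force: 59.1
[ 0.4153 -0.0888  0.12  ]
wrist [243.4, 300.6] 0.53 [ 0.5235 -0.1026  0.006 ]
scene [243.0, 230.9] 0.61 [ 0.5162 -0.0925  0.006 ]
scene [239.3, 230.9] 0.58 [ 0.5054 -0.0997  0.006 ]
```

```bash
python3 -m inch '[0,0,15,0,0,0,0, 0,0,40,0,0,0,0, 0,0,75,0,0,0,0, 0,0,105,0,0,0,0, 0,0,115,0,0,0,0, 20,10,115,0,0,0,0, 45,25,115,0,0,0,0, 70,45,115,0,0,0,0]'
python3 - <<'E'
from h import *
np.set_printoptions(precision=4,suppress=True)
snap("scene","s8.png",(200,180,320,280),6);bot.camera("wrist");print(bot.get_obs()["eef_pos"])
for n in("wrist","scene"):
  for d in bot.spot_point(n,"relay0"):print(n,d["uv"],d["confidence"],at(n,d["uv"],.006))
E
python3 -m inch '[4,35,0,0,0,-0.005,0, 8,73,0,0,0,-0.01,0, 12,111,0,0,0,-0.015,0, 16,149,0,0,0,-0.02,0, 20,187,0,0,0,-0.025,0, 24,225,0,0,0,-0.03,0, 28,263,0,0,0,-0.035,0, 32,300,0,0,0,-0.041,0]'
python3 -m inch '[0,36,0,0,0,0,0, 0,70,0,0,0,0,0, 0,100,0,0,0,0,0, 0,125,0,0,0,0,0, 0,140,0,0,0,0,0, 0,147,0,0,0,0,0, 0,147,0,0,0,0,0, 0,147,0,0,0,0,0]'
python3 -c "
from h import *
print(bot.get_obs()['eef_pos'],yaw(),turn(3.0694))"
```

```text
clock: 22.02
eef_pos: [0.4877, -0.0442, 0.2359]
tool_rot: [0.017, 1.0, -0.001, 0.001]
ft_force: [-0.2, -0.8, -0.9]
grip_width: 0.0128
grasp_force: 59.1
[ 0.49   -0.0418  0.2348]
wrist [198.4, 168.4] 0.75 [ 0.4881 -0.1099  0.006 ]
wrist [208.0, 190.9] 0.68 [ 0.5167 -0.1     0.006 ]
scene [240.1, 232.1] 0.54 [ 0.5112 -0.1031  0.006 ]
scene [244.6, 234.5] 0.52 [ 0.5311 -0.1043  0.006 ]
clock: 22.88
eef_pos: [0.5177, 0.257, 0.2351]
tool_rot: [0.037, 0.999, -0.0, -0.0]
ft_force: [1.4, -0.9, -1.0]
grip_width: 0.013
grasp_force: 59.1
clock: 23.55
eef_pos: [0.5182, 0.4021, 0.2348]
tool_rot: [0.037, 0.999, -0.001, -0.0]
ft_force: [1.0, -0.4, -1.6]
grip_width: 0.0128
grasp_force: 59.2
[0.51818264 0.40205709 0.23478686] 3.0673551800154937 [ 0.00173246 -0.00043859  0.00204455]
```

View pics/s8.png

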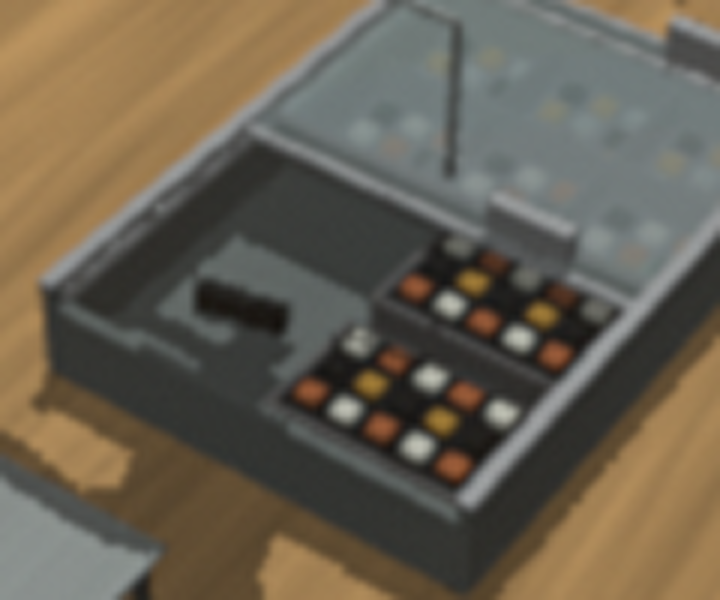

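```bash
python3 -m inch '[-1,1,-20,0,0,0,0, -1,1,-50,0,0,0,0, -1,1,-70,0,0,0,0, -1,1,-82,0,0,0,0, -1,1,-90,0,0,0,0, -1,1,-94,0,0,0,0, -1,1,-96,0,0,0,0, -1,1,-96,0,0,0,0]'
```

```text
clock: 24.22
eef_pos: [0.5177, 0.4037, 0.1398]
tool_rot: [0.037, 0.999, 0.0, 0.001]
ft_force: [0.3, -1.1, -1.3]
grip_width: 0.0131
grasp_force: 59.2
```

```bash
python3 -m inch '[0,0,-1,0,0,0,0, 0,0,-2,0,0,0,0, 0,0,-2,0,0,0,0]'
python3 -m inch '[0,0,0,0,0,0,40, 0,0,0,0,0,0,40, 0,0,0,0,0,0,40, 0,0,25,0,0,0,40, 0,0,60,0,0,0,40, 0,0,100,0,0,0,40, 2,-30,100,0,0,0.01,40, 4,-65,100,0,0,0.02,40]'
python3 - <<'E'
from h import *
np.set_printoptions(precision=4,suppress=True)
print(bot.get_obs()["eef_pos"]);snap("wrist","w9.png",None,1.5);bot.camera("scene");bot.camera("top")
for t,z in [("hook",.133),("hook_tip",.028)]:
 for n in("wrist","top"):
  for d in bot.spot_point(n,t):print(t,n,d["uv"],d["confidence"],at(n,d["uv"],z))
for d in bot.spot_point("top","pot"):print("pot",d["uv"],d["confidence"],at("top",d["uv"],0))
E
```

```text
clock: 24.47
eef_pos: [0.5179, 0.4038, 0.1383]
tool_rot: [0.037, 0.999, -0.0, 0.001]
ft_force: [-0.3, -3.4, 2.5]
grip_width: 0.0132
grasp_force: 59.6
clock: 25.13
eef_pos: [0.5229, 0.3424, 0.2411]
tool_rot: [0.024, 1.0, 0.003, 0.004]
ft_force: [0.8, -1.4, -0.4]
grip_width: 0.0339
grasp_force: 0.0
[0.5229 0.3424 0.2411]
hook wrist [329.6, 181.7] 0.66 [0.5119 0.3994 0.133 ]
hook top [186.6, 138.2] 0.31 [0.6412 0.1842 0.133 ]
hook_tip top [126.5, 147.0] 0.42 [0.6363 0.3914 0.028 ]
pot [339.5, 96.1] 0.82 [ 0.8222 -0.2961  0.    ]
pot [392.1, 283.5] 0.68 [ 0.2169 -0.4517  0.    ]
pot [352.5, 223.1] 0.58 [ 0.4038 -0.3315  0.    ]
```

View pics/w9.png

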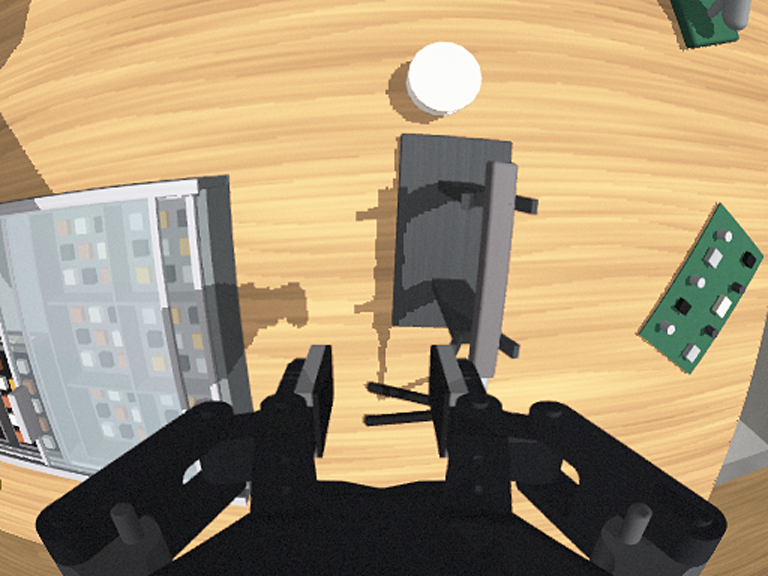

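```bash
python3 -m inch '[5,-38,0,0,0,0.005,40, 10,-76,0,0,0,0.01,40, 15,-114,0,0,0,0.015,40, 20,-152,0,0,0,0.015,40, 25,-190,0,0,0,0.015,40, 30,-228,0,0,0,0.015,40, 35,-266,0,0,0,0.015,40, 40,-304,0,0,0,0.015,40]'
python3 -m inch '[2,-38,0,0,0,0,40, 4,-76,0,0,0,0,40, 6,-110,0,0,0,0,40, 8,-130,0,0,0,0,40, 8,-138,0,0,0,0,40, 8,-138,0,0,0,0,40, 8,-138,0,0,0,0,40]'
cat > rel.py <<'E'
from h import *
np.set_printoptions(precision=4,suppress=True)
e=bot.get_obs()["eef_pos"];bot.camera("wrist");print(e,yaw(),turn(yaw())[:2])
for d in bot.spot_point("wrist","relay0"):print(d["uv"],d["confidence"],at("wrist",d["uv"],.006))
for d in bot.silhouettes("wrist","relay0"):
    c=np.argwhere(d["mask"])[:,::-1].astype(np.float32);w=np.array([at("wrist",p,.02)[:2] for p in c],np.float32)*1000
    (x,y),(a,b),t=cv2.minAreaRect(w);t=t if a>b else t-90;print(d["confidence"],"centre",x,y,"size",a,b,"long axis deg",(t+90)%180-90)
E
python3 rel.py
```

```text
clock: 26.2
eef_pos: [0.5615, 0.0344, 0.2369]
tool_rot: [0.018, 1.0, -0.0, 0.0]
ft_force: [1.0, -0.4, -0.3]
grip_width: 0.034
grasp_force: 0.0
clock: 26.78
eef_pos: [0.5693, -0.1019, 0.2367]
tool_rot: [0.019, 1.0, 0.0, -0.0]
ft_force: [-0.1, 0.6, 0.6]
grip_width: 0.0346
grasp_force: 0.0
[ 0.5693 -0.1019  0.2367] 3.1045830932683827 [-0.0004 -0.0002]
[252.1, 131.1] 0.81 [ 0.5274 -0.1016  0.006 ]
[249.3, 106.0] 0.54 [ 0.4976 -0.1037  0.006 ]
0.82 centre 525.2044067382812 -99.96846008300781 size 30.105222702026367 14.529525756835938 long axis deg 12.061152458190918
0.53 centre 495.8009033203125 -104.82659912109375 size 29.74929428100586 13.207789421081543 long axis deg 13.651905059814453Traceback (most recent call last):
  File "rel.py", line 6, in <module>
    c=np.argwhere(d["mask"])[:,::-1].astype(np.float32);w=np.array([at("wrist",p,.02)[:2] for p in c],np.float32)*1000
                                                                    ~~^^^^^^^^^^^^^^^
  File "h.py", line 14, in at
    o,v=ray(n,uv);return o+v*(z-o[2])/v[2]
        ~~~^^^^^^
  File "h.py", line 8, in ray
    i=bot.camera_info(n);K=np.array(i["intrinsics"]);H=np.array(i["hand_eye"]);o=bot.get_obs()
                                                                                 ~~~~~~~~~~~^^
ValueError: time passes only in moves, steps and waits
```

```bash
python3 -m inch '[-20,1,-20,0,0,0.12,40, -44,1,-50,0,0,0.25,40, -44,1,-90,0,0,0.25,40, -44,1,-130,0,0,0.25,40, -44,1,-165,0,0,0.25,40, -44,1,-190,0,0,0.25,40, -44,1,-200,0,0,0.25,40, -44,1,-204,0,0,0.25,40]'
python3 -m inch '[0,0,0,0,0,0,40, 0,0,0,0,0,0,0, 0,0,0,0,0,0,0, 0,0,0,0,0,0,0, 0,0,0,0,0,0,0, 0,0,0,0,0,0,0]'
python3 -m inch '[0,0,15,0,0,0,0, 0,0,45,0,0,0,0, 0,0,85,0,0,0,0, 0,0,125,0,0,0,0, 0,0,140,0,0,0,0, 0,0,140,0,0,0,0]'
python3 - <<'E'
from h import *
np.set_printoptions(precision=4,suppress=True)
print(bot.get_obs()["eef_pos"]);bot.camera("top");bot.camera("wrist");bot.camera("scene")
for n in ("top","wrist","scene"):
 for t in ["pot","pot_handle"]:
  for d in bot.spot_point(n,t):print(n,t,d["uv"],d["confidence"],at(n,d["uv"],0 if t=="pot" else .055))
E
```

```text
clock: 27.6
eef_pos: [0.5238, -0.1004, 0.0313]
tool_rot: [-0.106, 0.994, 0.0, -0.002]
ft_force: [-0.9, -0.0, 0.5]
grip_width: 0.0346
grasp_force: 0.0
clock: 28.1
eef_pos: [0.5271, -0.102, 0.0353]
tool_rot: [-0.106, 0.994, -0.001, 0.003]
ft_force: [0.4, 1.0, 6.7]
grip_width: 0.0105
grasp_force: 61.2
clock: 28.6
eef_pos: [0.5286, -0.1026, 0.1793]
tool_rot: [-0.105, 0.994, -0.002, 0.006]
ft_force: [0.3, -0.2, -1.0]
grip_width: 0.0104
grasp_force: 60.4
[ 0.5286 -0.1026  0.1793]
top pot [395.4, 281.4] 0.87 [ 0.2235 -0.4622  0.    ]
top pot [340.6, 92.3] 0.85 [ 0.8353 -0.2999  0.    ]
top pot [128.1, 137.6] 0.72 [0.674  0.3959 0.    ]
top pot [354.1, 224.0] 0.66 [ 0.401  -0.3365  0.    ]
top pot_handle [342.3, 110.5] 0.91 [ 0.7557 -0.2934  0.055 ]
top pot_handle [376.5, 286.1] 0.88 [ 0.2127 -0.3878  0.055 ]
top pot_handle [356.7, 243.3] 0.64 [ 0.3395 -0.3309  0.055 ]
top pot_handle [279.1, 165.4] 0.56 [ 0.5771 -0.0943  0.055 ]
top pot_handle [186.3, 137.5] 0.51 [0.6628 0.1972 0.055 ]
wrist pot [77.2, 36.6] 0.62 [ 0.4063 -0.3243  0.    ]
wrist pot [23.8, 242.8] 0.31 [ 0.6772 -0.3956  0.    ]
scene pot [103.8, 263.6] 0.82 [ 0.2276 -0.4603  0.    ]
scene pot [172.6, 260.8] 0.8 [ 0.4027 -0.3294  0.    ]
scene pot_handle [272.9, 289.9] 0.88 [ 0.7568 -0.2881  0.055 ]
scene pot_handle [115.6, 238.9] 0.6 [ 0.2247 -0.3943  0.055 ]
scene pot_handle [155.0, 241.6] 0.59 [ 0.339  -0.3328  0.055 ]
```

```bash
python3 -m inch '[-14,-28,0,0,0,0,0, -32,-60,0,0,0,0,0, -50,-92,0,0,0,0,0, -68,-124,0,0,0,0,0, -86,-156,0,0,0,0,0, -104,-188,0,0,0,0,0, -118,-215,0,0,0,0,0, -126,-228,0,0,0,0,0]'
python3 -m inch '[0,0,-10,0,0,0,0, 0,0,-40,0,0,0,0, 0,0,-75,0,0,0,0, 0,0,-105,0,0,0,0, 0,0,-119,0,0,0,0, 0,0,-123,0,0,0,0, 0,0,-123,0,0,0,0]'
python3 -m inch '[0,0,0,0,0,0,28, 0,0,0,0,0,0,28, 0,0,0,0,0,0,28, 0,0,25,0,0,0,28, 0,0,60,0,0,0,28, 0,0,100,0,0,0,28, 0,0,135,0,0,0,28, 0,0,170,0,0,0,28]'
```

```text
clock: 29.72
eef_pos: [0.3973, -0.3327, 0.1726]
tool_rot: [-0.104, 0.995, -0.0, -0.0]
ft_force: [0.5, -0.5, 0.4]
grip_width: 0.0106
grasp_force: 60.4
clock: 30.3
eef_pos: [0.3984, -0.3282, 0.0481]
tool_rot: [-0.106, 0.994, 0.001, -0.001]
ft_force: [0.4, -0.3, -0.2]
grip_width: 0.0105
grasp_force: 60.4
clock: 30.97
eef_pos: [0.3994, -0.33, 0.2235]
tool_rot: [-0.105, 0.994, -0.001, 0.001]
ft_force: [0.4, -0.4, -0.1]
grip_width: 0.0241
grasp_force: 0.0
```

```bash
python3 -m inch '[18,28,12,0,0,0,40, 40,58,12,0,0,0,40, 62,88,12,0,0,0,40, 84,118,12,0,0,0,40, 106,148,12,0,0,0,40, 128,180,12,0,0,0,40, 148,212,12,0,0,0,40, 156,225,12,0,0,0,40]'
python3 -m inch '[0,0,0,0,0,0,40, 0,0,0,0,0,0,40]'
sed -i 's/^e=.*/O=bot.get_obs();import h;bot.camera("wrist");h.bot=type("B",(),dict(get_obs=lambda s:O,camera_info=lambda s,n,_c={}:_c.setdefault(n,bot.camera_info(n))))();e=O["eef_pos"];print(e,yaw())/' rel.py
python3 rel.py
```

```text
clock: 31.63
eef_pos: [0.5577, -0.1009, 0.2334]
tool_rot: [-0.108, 0.994, 0.0, 0.002]
ft_force: [0.5, -0.7, -0.5]
grip_width: 0.0342
grasp_force: 0.0
clock: 31.8
eef_pos: [0.5557, -0.104, 0.233]
tool_rot: [-0.107, 0.994, -0.001, 0.001]
ft_force: [-0.1, -0.2, 0.4]
grip_width: 0.0344
grasp_force: 0.0
[ 0.5557 -0.104   0.233 ] -2.928019006301056
[265.2, 112.6] 0.72 [ 0.4908 -0.1054  0.006 ]
[106.8, 14.8] 0.55 [ 0.3993 -0.3278  0.006 ]
0.8 centre 491.17755126953125 -106.02595520019531 size 29.112995147705078 13.281907081604004 long axis deg 12.621949195861816
0.63 centre 399.157958984375 -324.8248596191406 size 35.073448181152344 22.499393463134766 long axis deg 11.133244514465332
```

```bash
python3 -m inch '[-32,-1,-20,0,0,0,40, -64,-2,-50,0,0,0,40, -64,-2,-90,0,0,0,40, -64,-2,-130,0,0,0,40, -64,-2,-165,0,0,0,40, -64,-2,-187,0,0,0,40, -64,-2,-197,0,0,0,40, -64,-2,-201,0,0,0,40]'
python3 -m inch '[0,0,0,0,0,0,40, 0,0,0,0,0,0,0, 0,0,0,0,0,0,0, 0,0,0,0,0,0,0, 0,0,0,0,0,0,0, 0,0,0,0,0,0,0]'
python3 -m inch '[0,0,15,0,0,0,0, 0,0,45,0,0,0,0, 0,0,85,0,0,0,0, 0,0,125,0,0,0,0, 0,0,140,0,0,0,0, 0,0,140,0,0,0,0]'
python3 - <<'E'
from h import *
np.set_printoptions(precision=4,suppress=True)
print(bot.get_obs()["eef_pos"]);bot.camera("top");bot.camera("scene")
for n in ("top","scene"):
 for t in ["pot","pot_handle"]:
  for d in bot.spot_point(n,t):print(n,t,d["uv"],d["confidence"],at(n,d["uv"],0 if t=="pot" else .055))
E
```

```text
clock: 32.62
eef_pos: [0.4895, -0.1076, 0.0297]
tool_rot: [-0.104, 0.995, 0.0, -0.001]
ft_force: [0.8, -0.0, 0.1]
grip_width: 0.0338
grasp_force: 0.0
clock: 33.12
eef_pos: [0.4929, -0.1074, 0.0331]
tool_rot: [-0.105, 0.994, -0.001, 0.002]
ft_force: [-0.7, -1.0, 6.7]
grip_width: 0.011
grasp_force: 61.9
clock: 33.62
eef_pos: [0.4946, -0.1074, 0.1769]
tool_rot: [-0.106, 0.994, -0.002, 0.006]
ft_force: [0.9, 0.1, 0.2]
grip_width: 0.0108
grasp_force: 61.0
[ 0.4946 -0.1074  0.1769]
top pot [337.5, 95.2] 0.77 [ 0.8252 -0.2896  0.    ]
top pot [351.2, 221.7] 0.69 [ 0.4082 -0.3275  0.    ]
top pot [395.7, 283.1] 0.63 [ 0.2183 -0.4629  0.    ]
top pot_handle [358.0, 245.7] 0.89 [ 0.3323 -0.3347  0.055 ]
top pot_handle [339.7, 108.1] 0.89 [ 0.7634 -0.2853  0.055 ]
top pot_handle [378.0, 284.9] 0.77 [ 0.2163 -0.3924  0.055 ]
scene pot [105.9, 263.0] 0.98 [ 0.2312 -0.4548  0.    ]
scene pot [171.5, 262.2] 0.9 [ 0.4039 -0.3358  0.    ]
scene pot [292.5, 316.8] 0.83 [ 0.8321 -0.3003  0.    ]
scene pot_handle [272.2, 292.7] 0.72 [ 0.7604 -0.2977  0.055 ]
scene pot_handle [115.5, 239.1] 0.62 [ 0.2251 -0.3951  0.055 ]
scene pot_handle [154.8, 243.0] 0.58 [ 0.343  -0.3378  0.055 ]
```

```bash
python3 -m inch '[-10,-28,0,0,0,0,0, -24,-60,0,0,0,0,0, -38,-92,0,0,0,0,0, -52,-124,0,0,0,0,0, -66,-156,0,0,0,0,0, -78,-186,0,0,0,0,0, -88,-211,0,0,0,0,0, -92,-223,0,0,0,0,0]'
python3 -m inch '[0,0,-10,0,0,0,0, 0,0,-40,0,0,0,0, 0,0,-75,0,0,0,0, 0,0,-98,0,0,0,0, 0,0,-108,0,0,0,0, 0,0,-112,0,0,0,0, 0,0,-112,0,0,0,0]'
python3 -m inch '[0,0,0,0,0,0,28, 0,0,0,0,0,0,28, 0,0,0,0,0,0,28, 0,0,25,0,0,0,28, 0,0,60,0,0,0,28, 0,0,100,0,0,0,28, 0,0,135,0,0,0,28, 0,0,170,0,0,0,28]'
python3 rel.py
```

```text
clock: 34.58
eef_pos: [0.3972, -0.3321, 0.1696]
tool_rot: [-0.104, 0.995, 0.0, -0.001]
ft_force: [-0.4, 0.7, 0.0]
grip_width: 0.0111
grasp_force: 61.0
clock: 35.17
eef_pos: [0.3991, -0.3286, 0.0581]
tool_rot: [-0.106, 0.994, 0.001, -0.001]
ft_force: [-0.6, 0.5, 0.3]
grip_width: 0.0109
grasp_force: 61.0
clock: 35.83
eef_pos: [0.3993, -0.33, 0.2324]
tool_rot: [-0.105, 0.994, -0.001, 0.001]
ft_force: [0.8, -1.2, 0.2]
grip_width: 0.0243
grasp_force: 0.0
[ 0.3993 -0.33    0.2324] -2.9304128286340605
[254.9, 171.6] 0.73 [ 0.4054 -0.3283  0.006 ]
[255.0, 166.4] 0.55 [ 0.3992 -0.3295  0.006 ]
[170.4, 331.6] 0.53 [ 0.6854 -0.4054  0.006 ]
0.83 centre 401.0583190917969 -330.8852844238281 size 30.417829513549805 12.5191011428833 long axis deg 11.877364158630371
```

```bash
python3 -m inch '[24,30,0,0,0,-0.03,40, 48,62,0,0,0,-0.06,40, 72,94,0,0,0,-0.09,40, 96,126,0,0,0,-0.12,40, 120,158,0,0,0,-0.15,40, 144,190,0,0,0,-0.18,40, 170,222,0,0,0,-0.21,40, 196,252,0,0,0,-0.245,40]'
python3 -m inch '[24,30,0,0,0,0,40, 42,55,0,0,0,0,40, 51,63,0,0,0,0,40, 51,63,-30,0,0,0,40, 51,63,-70,0,0,0,40, 51,63,-105,0,0,0,40, 51,63,-105,0,0,0,40]'
python3 -m inch '[0,0,-15,0,0,0,40, 0,0,-26,0,0,0,40, 0,0,-31,0,0,0,40, 0,0,-34,0,0,0,40, 0,0,-34,0,0,0,40]'
python3 -c "
from h import *
print(bot.get_obs()['eef_pos'],yaw())"
```

```text
clock: 36.65
eef_pos: [0.5954, -0.0757, 0.2282]
tool_rot: [0.017, 1.0, -0.0, -0.001]
ft_force: [-0.4, -0.3, -0.5]
grip_width: 0.0343
grasp_force: 0.0
clock: 37.23
eef_pos: [0.6397, -0.0144, 0.1143]
tool_rot: [0.017, 1.0, -0.0, -0.009]
ft_force: [-2.3, -0.3, -2.0]
grip_width: 0.0341
grasp_force: 0.0
clock: 37.65
eef_pos: [0.6463, -0.015, 0.0904]
tool_rot: [0.017, 1.0, -0.0, 0.0]
ft_force: [0.1, -0.8, 0.1]
grip_width: 0.0343
grasp_force: 0.0
[ 0.64627049 -0.01495032  0.09039445] 3.107726184025554
```

```bash
python3 -m inch '[0,0,2,0,0,0,0, 0,0,2,0,0,0,0, 0,0,2,0,0,0,0, 0,0,2,0,0,0,0]'
python3 -m inch '[0,-10,0,0,0,0,0, -1,-30,0,0,0,0,0, -2,-55,0,0,0,0,0, -3,-80,0,0,0,0,0, -4,-105,0,0,0,0,0, -5,-130,0,0,0,0,0, -5,-148,0,0,0,0,0, -6,-158,0,0,0,0,0]'
python3 -m inch '[0,-4,0,0,0,0,0, 0,-8,0,0,0,0,0, 0,-10,0,0,0,0,0, 0,-10,0,0,0,0,0]'
```

```text
clock: 37.98
eef_pos: [0.6471, -0.0149, 0.0939]
tool_rot: [0.017, 1.0, -0.0, 0.002]
ft_force: [-1.1, 0.4, 6.1]
grip_width: 0.0107
grasp_force: 60.9
clock: 38.65
eef_pos: [0.6409, -0.1749, 0.0939]
tool_rot: [0.018, 1.0, -0.0, 0.002]
ft_force: [0.4, 1.7, 4.9]
grip_width: 0.0102
grasp_force: 60.8
clock: 38.98
eef_pos: [0.6407, -0.1809, 0.0939]
tool_rot: [0.016, 1.0, 0.002, 0.001]
ft_force: [-2.0, 6.4, 7.3]
grip_width: 0.0104
grasp_force: 61.1
```

```bash
python3 -m inch '[0,-2,0,0,0,0,0, 0,-4,0,0,0,0,0, 0,-4,0,0,0,0,0]'
```

```text
clock: 39.23
eef_pos: [0.6407, -0.1811, 0.0939]
tool_rot: [0.015, 1.0, 0.005, 0.001]
ft_force: [-1.9, 15.0, 9.3]
grip_width: 0.0104
grasp_force: 61.5
```

```bash
python3 -m inch '[0,4,0,0,0,0,0, 0,5,0,0,0,0,0]'
python3 -m inch '[0,0,0,0,0,0,40, 0,0,0,0,0,0,40, 0,0,0,0,0,0,40, 0,0,20,0,0,0,40, 0,0,55,0,0,0,40, 0,0,95,0,0,0,40, -30,0,130,0,0,0,40, -70,0,150,0,0,0,40]'
python3 -m inch '[-40,0,0,0,0,0,40, -80,0,0,0,0,0,40, -120,0,20,0,0,0,40, -160,0,40,0,0,0,40, -200,0,60,0,0,0,40, -230,0,80,0,0,0,40, -240,0,80,0,0,0,40]'
python3 - <<'E'
from h import *
np.set_printoptions(precision=4,suppress=True)
print(bot.get_obs()["eef_pos"]);a=snap("top","t9.png");b=snap("scene","s9.png")
cv2.imwrite("pics/f.png",np.hstack([cv2.resize(a[60:260,80:420],(400,235)),cv2.resize(b[120:320,120:420],(400,267))[:235]]))
cv2.imwrite("pics/f.png",np.vstack([cv2.resize(a[90:250,90:410],(600,300),interpolation=2),cv2.resize(b[130:290,130:450],(600,300),interpolation=2)]))
for n in("top","scene"):
 for t,z in [("pull_right",.09),("pull_left",.09),("pot",0),("hook",.133),("hook_tip",.028),("relay0",.01)]:
  for d in bot.spot_point(n,t):print(n,t,d["uv"],d["confidence"],at(n,d["uv"],z))
E
```

```text
clock: 39.4
eef_pos: [0.6407, -0.1807, 0.0939]
tool_rot: [0.016, 1.0, -0.0, 0.001]
ft_force: [-2.0, 0.5, 6.7]
grip_width: 0.0103
grasp_force: 61.0
clock: 40.07
eef_pos: [0.5792, -0.1825, 0.2415]
tool_rot: [0.016, 1.0, -0.001, 0.003]
ft_force: [0.2, 0.2, 1.5]
grip_width: 0.0339
grasp_force: 0.0
clock: 40.65
eef_pos: [0.3338, -0.1821, 0.3224]
tool_rot: [0.018, 1.0, -0.002, 0.002]
ft_force: [0.1, -0.9, -0.3]
grip_width: 0.0344
grasp_force: 0.0
[ 0.3338 -0.1821  0.3224]
top pull_right [306.7, 144.9] 0.89 [ 0.635  -0.1762  0.09  ]
top pull_right [247.3, 165.5] 0.47 [0.5692 0.0041 0.09  ]
top pot [394.9, 284.8] 0.85 [ 0.213  -0.4603  0.    ]
top pot [339.2, 93.5] 0.64 [ 0.8311 -0.2953  0.    ]
top pot [352.6, 223.1] 0.46 [ 0.4038 -0.3318  0.    ]
top hook [111.6, 182.9] 0.64 [0.505  0.3993 0.133 ]
top hook [119.2, 281.6] 0.48 [0.2224 0.3626 0.133 ]
top hook_tip [129.3, 148.4] 0.86 [0.6318 0.3823 0.028 ]
top hook_tip [105.8, 251.4] 0.58 [0.3056 0.4395 0.028 ]
scene pull_right [260.9, 244.4] 0.62 [ 0.6479 -0.1836  0.09  ]
scene pull_left [319.9, 186.3] 0.95 [0.6669 0.1861 0.09  ]
scene pull_left [229.6, 320.6] 0.5 [ 0.729  -0.4579  0.09  ]
scene pot [173.0, 264.7] 0.95 [ 0.4152 -0.3412  0.    ]
scene pot [289.6, 315.1] 0.81 [ 0.8223 -0.3     0.    ]
scene pot [102.6, 263.8] 0.67 [ 0.2251 -0.463   0.    ]
scene pot [315.9, 171.6] 0.43 [0.5619 0.3807 0.    ]
scene hook [310.5, 140.1] 0.73 [0.517 0.392 0.133]
scene hook [247.8, 144.4] 0.5 [0.3241 0.2208 0.133 ]
scene hook_tip [274.5, 223.9] 0.68 [ 0.6009 -0.0213  0.028 ]
scene hook_tip [334.4, 173.7] 0.66 [0.647  0.3727 0.028 ]
scene relay0 [173.6, 257.4] 0.38 [ 0.4026 -0.3227  0.01  ]
```

View pics/f.png

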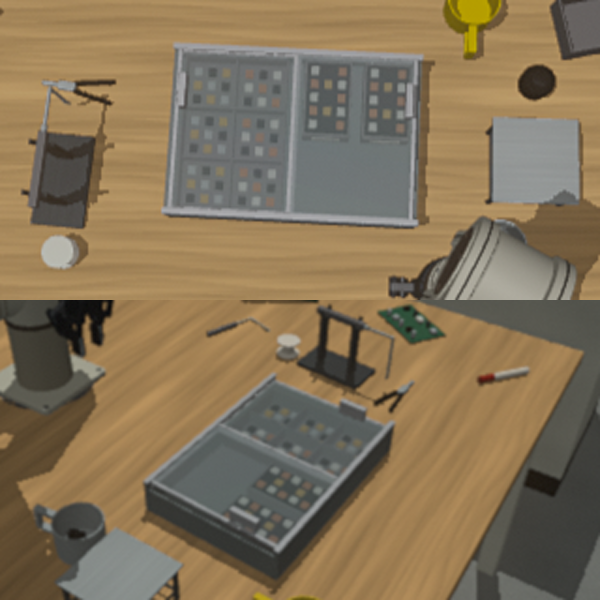

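The final view shows both covers shut, an empty gap and bay, the hook in its saddles with the bent end at the far side, and relays in the upright pot beside the stand.

```bash
python3 -c "
from workcell import bot
print(bot.job_done())"
```

```text
the job is handed in; nothing more can be done
None
```

The job is handed in: both relays (the third was absent) are in the pot, which stands upright beside the stand; both covers are shut, the hook pick is back in its saddles with the bent end where it was, and the spool, dome and pliers were left alone.

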